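Set the tube shaker's blank speed selector to its third click

TASK

Set the speed of the tube shaker, the white instrument with the blue top and the red-capped tubes. Its bar knob carries no marks, so first turn it anticlockwise (seen from above) until it rests against its end stop, then turn it three clicks clockwise from there and let go. Do not turn the similar knob on the grey heater.

Things in the scene. Friction and masses are not known exactly. Their poses are not given: they have to be found in the camera images.
- shaker: The tube shaker: white box with a blue deck, 190 x 170 mm, 65 mm high, fixed on the bench; origin under its centre, x from the knob towards the tubes, z up. Its knob's axis is at x = -45 mm, y = 0; the blue block with six red-capped tubes spans x = 15 to 85 mm, caps up to 112 mm above the bench.
- selector_grip (a point): The shaker's black bar knob, to be turned about its vertical axis: a straight bar 44 mm long, 14 mm thick, 34 mm high on a round grey skirt 50 mm across, 6 mm high. The point lies on the axis, 99 mm above the bench, 10 mm below the bar's top, 24 mm above the skirt's top; x runs along the bar, z up; it turns with the knob.
- selector (a joint): Angle of the shaker's knob, rad: 0 at the anticlockwise end stop, growing clockwise seen from above to 1.44 at the other stop. It clicks every 0.36 rad (21 degrees): 0.36, 0.72, 1.08 and 1.44 are clicks 1 to 4. It starts near click 1 or 2. Turning over a click takes about 0.1 N m; let go between clicks, it snaps to the nearer one.
- heater_knob_end (a point): A bystander not to be turned: the top end of the bar of an identical black knob, on the heater, a grey box of the same size with a bare aluminium block without tubes. The point is on the bar's end face, 22 mm from that knob's axis and 99 mm above the bench; its x axis runs along the bar.

How it is judged:
On the way:
1. the shaker's knob is turned back against its anticlockwise end stop (within 0.12 rad of it) (value of joint selector below 0.12 rad), for 0.1 s.
At the end, for the whole second after the job is handed in: The shaker's knob rests in the third click from its anticlockwise end stop (1.08 rad, within 0.18 rad or about 10 degrees), at rest and released (value of joint selector between 0.9 and 1.26 rad and velocity of joint selector between -0.1 and 0.1 rad/s); the robot touches nothing.
It fails at once if the heater's knob is turned (its bar's end moves more than 6 mm) (distance of heater_knob_end from where it was at the start of the episode above 0.006 m).
It also fails if it takes over 38 s, if anything falls off the work surface, if the arm or the gripper's body presses on something with over 40 N, if the wrist force passes 120 N, or if a joint passes its speed limit or range.

ROBOT

A 6-joint arm with a two-finger parallel gripper is mounted at the origin on the work surface. World frame = base frame: x ahead of the robot, y to its left, z up, the work surface at z = 0. Lengths are in m, angles in rad, forces in N, time in s.
With the tool pointing down it reaches from about 0.425 to 0.95 m from the base axis. Payload 3.5 kg.
Tool frame: the origin (TCP) lies midway between the tips of the shut fingers; the grasp point (between the pads) lies 19 mm behind it; z points along the fingers, y is the direction in which the jaws open and shut (so a half turn about z gives the same grasp; the last joint's range is limited). The gripper opens to 85 mm and grips with 20 to 120 N. Pads are 22 mm wide; open, the fingers measure 114 mm over their backs; the gripper's body (76 mm by 85 mm) begins 54 mm behind the grasp point. The pads swing forward as they close: fully open they stand 13 mm farther back than shut.
Start: joints at [-1.316, 0.286, 1.577, -0, 1.279, -0.15], TCP at [0.266, -0.62, 0.231] pointing down, gripper open.
Joint ranges: [-2.77, 2.77], [-0.9, 2.22], [0.21, 2.48], [-1.53, 4.67], [0.24, 2.81], [-2.84, 2.84]. Speed limits (rad/s): [2.79, 2.79, 3.14, 3.14, 3.14, 3.14].

INTERFACE

Orientations are given as a unit quaternion [w, x, y, z].
In Python, from workcell import manip, get_image, get_calibration, job gives the robot as it stands.
- The arm moves only by the tool arm_command, never from a script. Its argument "steps" is a list that holds one entry, the list of rows, each a list of 7 numbers: the gripper's target within -1 to 1 (fully open at 1, half-way at 0, shut at -1), then the shift along the tool's x, y, z in units of 30 mm (1.0 is 30 mm), then the turn, a rotation vector about the tool's x, y, z in units of 5 degrees (1.0 is 5 degrees). In form: [[[hand, dx, dy, dz, wx, wy, wz], ...]]. A call has 1 to 20 rows; each row is the pose to reach, as a shift and turn from the pose commanded when the call began, along the tool's axes at that moment; what a row does not reach only later rows make up. A row lasts 1/12 s, in which the tool goes at most 41.7 mm and 7.16 degrees, less where a joint would pass 70% of its speed; a pose out of reach is approached as far as the arm can. A call with a gripper value outside its range is refused whole. The fingers move at their own pace and stop on an object; "newtons" is the grip in N (left out, the last holds). Time passes only in rows, so rows that repeat a pose let the fingers close. It gives the time, the measured TCP pose, the force and the opening at its end, in the units of the state.
- manip.read_state(): the state, without advancing time (a new reading comes with each control period).
- get_image(name): name is "side" or "top"; returns the picture (420x560x3 uint8, red, green, blue); there is no depth.
- get_calibration(name): a dict with "K" (3x3 intrinsics, pixels), "k1" (the pictures are not rectified: a ray, as slopes to the right and down, at radius r is drawn at 1 + k1 r^2 times it, then the intrinsics apply), "camera_from_world" (4x4, takes a point from world to camera coordinates). Camera axes: x right, y down, z forward; pixel columns grow to the right and rows downward; lengths in m; the calibration is good to about 2 mm. A picture is of the moment at which its call begins. get_calibration takes no time and is no camera call.
- job.finish_job(): hands the job in, once; it reports no verdict.
The state is a dict: "time_s": time; "qpos": joint angles; "qd": joint speeds; "joint_torque": joint torques, N m; "eef_pos": TCP position; "ee_rot": TCP orientation; "ft_force": force on the tool from outside, world axes, zero at the start; "wrist_torque": the same for the moment, N m; "finger_gap": finger opening in m.
Only numpy, scipy, OpenCV 4.12 (cv2) and the standard library are available. Lean on these libraries where they do the work, as an engineer would, in place of code of your own. Each camera call takes 0.05 s, during which the arm holds its last target. There are 200 camera calls.

## Working session

There is one attempt and no reset: what is moved stays moved. The work goes in short steps, Python scripts to look and compute and a tool call to move; the robot and the scene stay as the last step left them, time stands still between calls to the robot, and variables do not carry over. Pictures are saved under pics/ and viewed, about 8 in all and at most 12, crops included, and the job is handed in when it is done.

Besides the shell and the picture viewer there is one more tool, called after "Emit:" as name([rows], argument=value, ...), one row to a line, values as JSON. arm_command: Moves the arm, as the interface text tells. Its arguments: {"type":"object","properties":{"steps":{"type":"array","items":{"type":"array","items":{"type":"array","items":{"type":"number"}}}},"newtons":{"type":"number"}},"required":["steps"]}

```bash
mkdir -p pics; python3 - <<'E'
from workcell import manip,get_image,get_calibration
import cv2
for n in("top","side"):
    cv2.imwrite(f"pics/{n}0.png",get_image(n)[:,:,::-1]); c=get_calibration(n);print(n,c)
s=manip.read_state();print({k:s[k] for k in("time_s","eef_pos","ee_rot","finger_gap")})
E
```

```text
top {'K': array([[441.6760639 ,   0.        , 276.67092228],
       [  0.        , 441.6760639 , 214.7663128 ],
       [  0.        ,   0.        ,   1.        ]]), 'k1': -0.14382047853386887, 'camera_from_world': array([[-0.02830536, -0.99944601,  0.01750645,  0.01043629],
       [-0.9808647 ,  0.02439576, -0.19315613,  0.60813363],
       [ 0.19262204, -0.02263881, -0.98101184,  0.84400397],
       [ 0.        ,  0.        ,  0.        ,  1.        ]])}
side {'K': array([[543.39455887,   0.        , 274.6712051 ],
       [  0.        , 543.39455887, 209.13321136],
       [  0.        ,   0.        ,   1.        ]]), 'k1': 0.012503545047269046, 'camera_from_world': array([[-0.84769103, -0.5304343 ,  0.00770582,  0.47296122],
       [-0.33236144,  0.5197157 , -0.78703969,  0.27635652],
       [ 0.41346801, -0.6697276 , -0.61685424,  0.84129277],
       [ 0.        ,  0.        ,  0.        ,  1.        ]])}
{'time_s': 0.1, 'eef_pos': array([ 0.26570532, -0.61986276,  0.23005802]), 'ee_rot': array([-1.07064100e-03,  9.79589150e-01,  2.01007330e-01, -6.84103642e-05]), 'finger_gap': 0.0854386086143833}
```

View pics/top0.png

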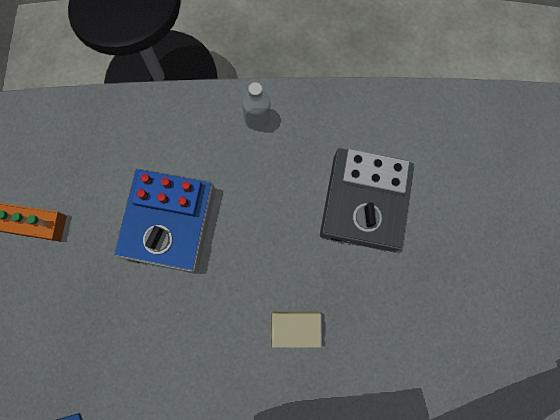

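View pics/side0.png

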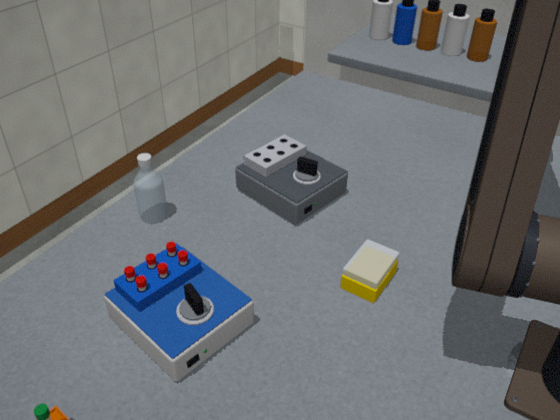

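The top view shows the shaker knob at about (157,239) with the heater knob at (368,215). In the side view the shaker knob is at about (194,299). Next I measure the axis and bar angle.

```bash
cat > h.py <<'E'
import numpy as np,cv2
from workcell import get_calibration
def ray(n,p,z):
    c=get_calibration(n);K=c["K"];T=c["camera_from_world"]
    d=(np.array(p,float)-K[:2,2])/K[0,0];u=d.copy()
    for _ in range(20):u=d/(1+c["k1"]*(u@u))
    R=T[:3,:3];o=-R.T@T[:3,3];v=R.T@np.r_[u,1];return o+v*(z-o[2])/v[2]
E
python3 - <<'E'
from h import *
ims=[]
for n,(cx,cy) in(("top",(157,239)),("side",(194,302))):
    im=cv2.imread(f"pics/{n}0.png");x0,y0=cx-25,cy-25
    c=im[y0:y0+50,x0:x0+50];hsv=cv2.cvtColor(c,cv2.COLOR_BGR2HSV)
    ims.append(cv2.resize(c,None,fx=8,fy=8,interpolation=cv2.INTER_CUBIC))
    sk=((hsv[...,1]<70)&(hsv[...,2]>110)).astype(np.uint8)
    N,l,st,ce=cv2.connectedComponentsWithStats(sk)
    yy,xx=np.nonzero(sk&((np.hypot(*(np.mgrid[:50,:50]-25))<22)))
    hull=cv2.convexHull(np.c_[xx,yy].astype(np.int32));e=cv2.fitEllipse(hull)
    p=np.array(e[0])+[x0,y0];print(n,e,p,ray(n,p,.071))
    b=((hsv[...,2]<75)&(hsv[...,1]<120)).astype(np.uint8)
    N,l,st,ce=cv2.connectedComponentsWithStats(b)
    for i in range(1,N):
        if st[i,4]>30:print(st[i],ce[i]+[x0,y0],cv2.minAreaRect(np.argwhere(l==i)[:,::-1].astype(np.int32)))
cv2.imwrite("pics/crop.png",np.hstack(ims))
im=cv2.imread("pics/top0.png");hsv=cv2.cvtColor(im,cv2.COLOR_BGR2HSV)
red=cv2.inRange(hsv,(0,150,100),(8,255,255))
N,l,st,ce=cv2.connectedComponentsWithStats(red)
for i in range(1,N):
    if st[i,4]>10:print("cap",ce[i],ray("top",ce[i],.112))
E
```

```text
top ((24.98920440673828, 25.076398849487305), (28.138683319091797, 29.53468894958496), 29.953533172607422) [156.98920441 239.07639885] [0.56210583 0.23632067 0.071     ]
[ 13  12  25  25 351] [156.67521368 238.18803419] ((26.5, 25.5), (20.124608993530273, 22.807893753051758), 26.56505012512207)
side ((25.795225143432617, 32.53325653076172), (28.245765686035156, 37.58118438720703), 82.58968353271484) [194.79522514 309.53325653] [0.55817771 0.2407605  0.071     ]
[ 16   7  20  32 307] [194.00325733 299.02605863] ((24.884613037109375, 22.076923370361328), (32.172611236572266, 14.144856452941895), 56.3099365234375)
cap [144.65909091 177.38636364] [0.67946997 0.25385066 0.112     ]
cap [164.9047619  181.38095238] [0.67007304 0.21300851 0.112     ]
cap [185.48888889 185.08888889] [0.66137858 0.17205129 0.112     ]
cap [140.73170732 192.90243902] [0.64810422 0.26058753 0.112     ]
cap [161.04761905 196.83333333] [0.63905567 0.21985748 0.112     ]
cap [181.88372093 200.88372093] [0.62985699 0.17864921 0.112     ]
```

View pics/crop.png

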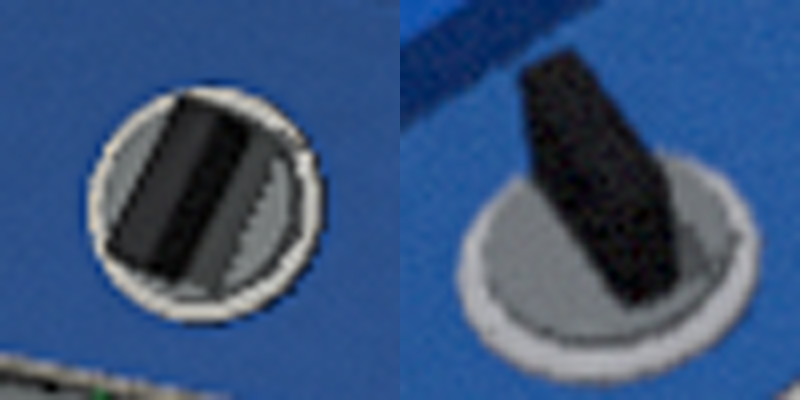

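```bash
python3 - <<'E'
from h import *
f=lambda a:ray("top",np.array(a)/8-.5+[132,214],.109)
c=[f(p) for p in((180,95),(108,243),(222,112),(155,272))]
print(c,[np.degrees(np.arctan2(*(c[i]-c[i+1])[1::-1])) for i in(0,2)],np.mean(c,0))
for n,p in(("top",(156.99,239.08)),("side",(194.8,309.5))):print(ray(n,p,.075),ray(n,p,.07))
# side: bar top face ends (crop)
g=lambda a:ray("side",(np.array(a)-[400,0])/8-.5+[169,277],.109)
print(g((548,60)),g((640,165)))
E
```

```text
[array([0.58342002, 0.23313327, 0.109     ]), array([0.54773056, 0.24996597, 0.109     ]), array([0.57901433, 0.22272296, 0.109     ]), array([0.54049138, 0.23830485, 0.109     ])] [np.float64(-25.2506114748236), np.float64(-22.022506624752896)] [0.56266408 0.23603176 0.109     ]
[0.5615134  0.23530493 0.075     ] [0.56224476 0.23657239 0.07      ]
[0.55571707 0.24330064 0.075     ] [0.55883945 0.24005212 0.07      ]
[0.57804412 0.23049328 0.109     ] [0.54537562 0.24272645 0.109     ]
```

Emit:
arm_command([
  [[1,0,0,0,0,0,-2],[1,2,0,0,0,0,-3],[1,2,0,0,0,0,-3]],
])

```text
time_s: 0.35
eef_pos: [0.3225, -0.5956, 0.2305]
ee_rot: [-0.001, 0.944, 0.329, 0.001]
ft_force: [0.8, 0.2, -0.4]
finger_gap: 0.085
```

Emit:
arm_command([
  [[1,23.4,-16.9,0,0,0,-23.5],[1,23.4,-16.9,0,0,0,-23.5],[1,23.4,-16.9,0,0,0,-23.5],[1,23.4,-16.9,0,0,0,-23.5],[1,23.4,-16.9,0,0,0,-23.5],[1,23.4,-16.9,0,0,0,-23.5],[1,23.4,-16.9,0,0,0,-23.5],[1,23.4,-16.9,0,0,0,-23.5],[1,23.4,-16.9,0,0,0,-23.5],[1,23.4,-16.9,0,0,0,-23.5],[1,23.4,-16.9,0,0,0,-23.5],[1,23.4,-16.9,0,0,0,-23.5],[1,23.4,-16.9,0,0,0,-23.5],[1,23.4,-16.9,0,0,0,-23.5],[1,23.4,-16.9,0,0,0,-23.5],[1,23.4,-16.9,0,0,0,-23.5],[1,23.4,-16.9,0,0,0,-23.5],[1,23.4,-16.9,0,0,0,-23.5],[1,23.4,-16.9,0,0,0,-23.5],[1,23.4,-16.9,0,0,0,-23.5]],
])

```text
time_s: 2.02
eef_pos: [0.5501, 0.2066, 0.2308]
ee_rot: [-0.0, 0.21, 0.978, -0.0]
ft_force: [1.4, -0.5, -0.0]
finger_gap: 0.0851
```

Emit:
arm_command([
  [[1,0,0,0,0,0,0],[1,0,0,0,0,0,0],[1,0,0,0,0,0,0]],
])

```text
time_s: 2.27
eef_pos: [0.5498, 0.2043, 0.2306]
ee_rot: [-0.001, 0.21, 0.978, -0.001]
ft_force: [0.6, -0.7, -0.7]
finger_gap: 0.0854
```

Emit:
arm_command([
  [[1,0.07,1.14,0,0,0,0],[1,0.07,1.14,1,0,0,0],[1,0.07,1.14,2,0,0,0],[1,0.07,1.14,3,0,0,0],[1,0.07,1.14,3.5,0,0,0],[1,0.07,1.14,4,0,0,0],[1,0.07,1.14,4.4,0,0,0],[1,0.07,1.14,4.7,0,0,0],[1,0.07,1.14,4.95,0,0,0],[1,0.07,1.14,4.95,0,0,0],[1,0.07,1.14,4.95,0,0,0]],
])

```text
time_s: 3.18
eef_pos: [0.5627, 0.2361, 0.0831]
ee_rot: [0.0, 0.211, 0.978, 0.0]
ft_force: [0.4, 0.2, 0.3]
finger_gap: 0.0853
```

```bash
python3 - <<'E'
from workcell import get_image
import cv2,numpy as np
a=[get_image(n)[:,:,::-1] for n in("top","side")]
cv2.imwrite("pics/g1.png",np.hstack([cv2.resize(a[0][180:300,90:220],(520,480)),cv2.resize(a[1][230:360,120:260],(280,260)).copy() if 0 else cv2.resize(a[1][230:370,155:235],(274,480))]))
E
```

```text
(no output)
```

View pics/g1.png

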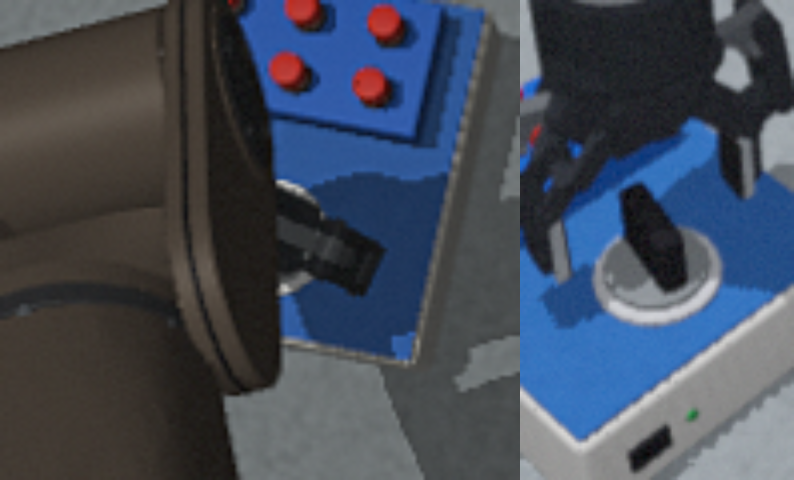

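The open fingers straddle the bar, which sits at about (655,240) in the crop's right half, and both are clear of the skirt. Next I close.

Emit:
arm_command([
  [[-1,0,0,0,0,0,0],[-1,0,0,0,0,0,0],[-1,0,0,0,0,0,0],[-1,0,0,0,0,0,0],[-1,0,0,0,0,0,0],[-1,0,0,0,0,0,0],[-1,0,0,0,0,0,0],[-1,0,0,0,0,0,0],[-1,0,0,0,0,0,0],[-1,0,0,0,0,0,0],[-1,0,0,0,0,0,0],[-1,0,0,0,0,0,0]],
], newtons=40)

```text
time_s: 4.28
eef_pos: [0.5625, 0.2365, 0.083]
ee_rot: [0.0, 0.211, 0.978, 0.0]
ft_force: [-0.6, 0.9, 2.1]
finger_gap: 0.0132
```

```bash
python3 -c "
from workcell import manip
print(manip.read_state()['wrist_torque'])"
```

```text
[ 0.1361914   0.14633932 -0.00184624]
```

Emit:
arm_command([
  [[-1,0,0,0,0,0,-0.7],[-1,0,0,0,0,0,-1.4],[-1,0,0,0,0,0,-2.1],[-1,0,0,0,0,0,-2.8],[-1,0,0,0,0,0,-3.5],[-1,0,0,0,0,0,-4.2],[-1,0,0,0,0,0,-4.2],[-1,0,0,0,0,0,-4.2]],
])

```text
time_s: 4.95
eef_pos: [0.5626, 0.2371, 0.083]
ee_rot: [0.0, 0.03, 1.0, 0.001]
ft_force: [-0.6, 3.6, 1.7]
finger_gap: 0.013
```

```bash
python3 -c "
from workcell import manip
print(manip.read_state()['wrist_torque'])"
```

```text
[ 0.60462641  0.067644   -0.02437916]
```

Emit:
arm_command([
  [[-1,0,0,0,0,0,-0.5],[-1,0,0,0,0,0,-1.0],[-1,0,0,0,0,0,-1.4],[-1,0,0,0,0,0,-1.4],[-1,0,0,0,0,0,-1.4]],
])

```text
time_s: 5.37
eef_pos: [0.5626, 0.2373, 0.083]
ee_rot: [0.0, -0.031, 1.0, 0.001]
ft_force: [0.1, 4.8, 0.2]
finger_gap: 0.0133
```

```bash
python3 -c "
from workcell import manip
print(manip.read_state()['wrist_torque'])"
```

```text
[ 0.90522476  0.02986007 -0.02625845]
```

Emit:
arm_command([
  [[-1,0,0,0,0,0,-0.5],[-1,0,0,0,0,0,-1.0],[-1,0,0,0,0,0,-1.4],[-1,0,0,0,0,0,-1.4],[-1,0,0,0,0,0,-1.4]],
])

```text
time_s: 5.78
eef_pos: [0.5626, 0.2375, 0.083]
ee_rot: [0.001, -0.092, 0.996, 0.001]
ft_force: [0.0, 6.0, 1.1]
finger_gap: 0.0132
```

```bash
python3 - <<'E'
from workcell import manip,get_image
import cv2,numpy as np
print(manip.read_state()['wrist_torque'])
a=[get_image(n)[:,:,::-1] for n in("top","side")]
cv2.imwrite("pics/g2.png",np.hstack([cv2.resize(a[0][210:270,120:190],(420,360)),cv2.resize(a[1][260:340,155:235],(360,360))]))
E
```

```text
[0.96985117 0.01770261 0.02141295]
```

View pics/g2.png

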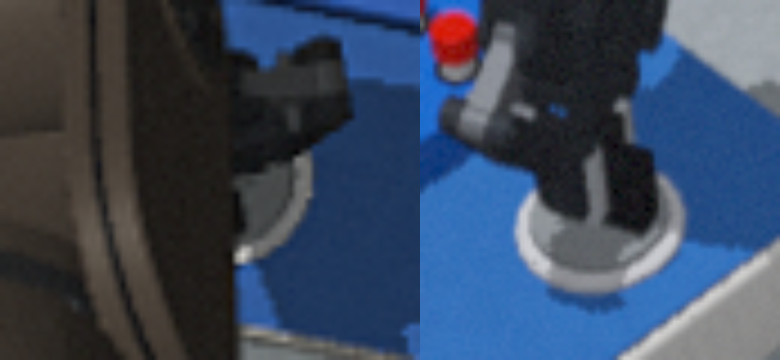

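The fingers still hold the bar, which is turning with the hand. There is no stop torque yet, so I continue.

Emit:
arm_command([
  [[-1,0,0,0,0,0,-0.5],[-1,0,0,0,0,0,-1.0],[-1,0,0,0,0,0,-1.4],[-1,0,0,0,0,0,-1.4],[-1,0,0,0,0,0,-1.4]],
])

```text
time_s: 6.3
eef_pos: [0.5626, 0.2377, 0.083]
ee_rot: [0.001, -0.151, 0.988, 0.002]
ft_force: [0.5, 7.1, 1.6]
finger_gap: 0.0134
```

```bash
python3 -c "
from workcell import manip
print(manip.read_state()['wrist_torque'])"
```

```text
[ 1.00936847  0.01670793 -0.45113244]
```

Torque of −0.45 N m at yaw +17.4° means the end stop, which matches a start at click 2. I press and hold briefly, then turn about 62° clockwise.

Emit:
arm_command([
  [[-1,0,0,0,0,0,-0.2],[-1,0,0,0,0,0,-0.2],[-1,0,0,0,0,0,-0.2],[-1,0,0,0,0,0,-0.2]],
])

```text
time_s: 6.63
eef_pos: [0.5626, 0.2377, 0.083]
ee_rot: [0.001, -0.159, 0.987, 0.002]
ft_force: [-0.5, 6.6, 0.3]
finger_gap: 0.0135
```

```bash
python3 -c "
from workcell import manip
s=manip.read_state();print(s['wrist_torque'],s['ee_rot'])"
```

```text
[ 0.98665774  0.04822597 -0.88211267] [ 5.09321096e-04 -1.58715567e-01  9.87322411e-01  1.88818807e-03]
```

Emit:
arm_command([
  [[-1,0,0,0,0,0,0.8],[-1,0,0,0,0,0,1.6],[-1,0,0,0,0,0,2.4],[-1,0,0,0,0,0,3.2],[-1,0,0,0,0,0,4.0],[-1,0,0,0,0,0,4.8],[-1,0,0,0,0,0,5.6],[-1,0,0,0,0,0,6.4],[-1,0,0,0,0,0,7.2],[-1,0,0,0,0,0,8],[-1,0,0,0,0,0,8.8],[-1,0,0,0,0,0,9.6],[-1,0,0,0,0,0,10.4],[-1,0,0,0,0,0,11.2],[-1,0,0,0,0,0,12],[-1,0,0,0,0,0,12.5],[-1,0,0,0,0,0,12.5],[-1,0,0,0,0,0,12.5],[-1,0,0,0,0,0,12.5]],
])

```text
time_s: 8.22
eef_pos: [0.5621, 0.236, 0.083]
ee_rot: [-0.0, 0.373, 0.928, -0.001]
ft_force: [-3.4, -0.6, 3.5]
finger_gap: 0.013
```

```bash
python3 -c "
from workcell import manip
s=manip.read_state();print(s['wrist_torque'],s['ee_rot'])"
```

```text
[ 0.02149325  0.45893348 -0.09042759] [-3.57024699e-04  3.72919919e-01  9.27863259e-01 -6.16206931e-04]
```

Emit:
arm_command([
  [[0.3,0,0,0,0,0,0],[0.3,0,0,0,0,0,0],[0.3,0,0,0,0,0,0],[0.3,0,0,0,0,0,0],[0.3,0,0,0,0,0,0],[0.3,0,0,0,0,0,0],[0.3,0,0,-1,0,0,0],[0.3,0,0,-2,0,0,0],[0.3,0,0,-3,0,0,0],[0.3,0,0,-4,0,0,0],[0.3,0,0,-5,0,0,0],[0.3,0,-1,-5,0,0,0],[0.3,0,-2,-5,0,0,0],[0.3,0,-3,-5,0,0,0],[0.3,0,-4,-5,0,0,0],[0.3,0,-5,-5,0,0,0],[0.3,0,-6,-5,0,0,0],[0.3,0,-6,-5,0,0,0],[0.3,0,-6,-5,0,0,0]],
])

```text
time_s: 9.8
eef_pos: [0.4373, 0.1059, 0.233]
ee_rot: [0.001, 0.374, 0.927, 0.0]
ft_force: [1.3, -0.0, 0.6]
finger_gap: 0.0556
```

```bash
python3 - <<'E'
from workcell import manip,get_image
import cv2,numpy as np
a=[get_image(n)[:,:,::-1] for n in("top","side")]
cv2.imwrite("pics/top3.png",a[0])
cv2.imwrite("pics/g3.png",np.hstack([cv2.resize(a[0][214:264,132:182],(400,400),interpolation=2),cv2.resize(a[1][277:327,169:219],(400,400),interpolation=2)]))
E
```

```text
(no output)
```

View pics/g3.png

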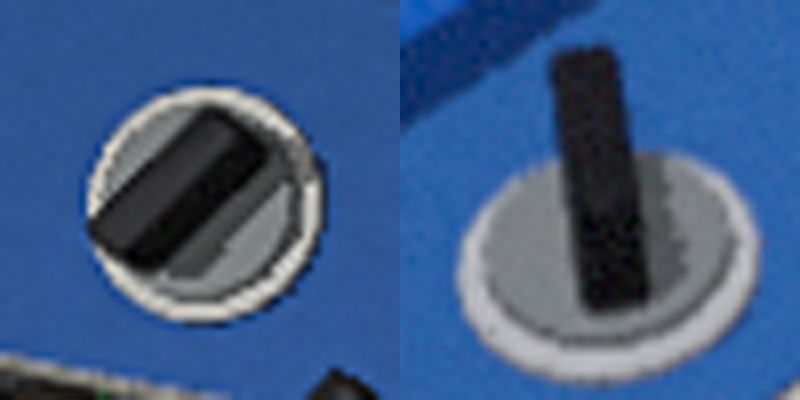

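The released bar's edge runs from (90,225) to (205,105) in the crop, a yaw of about −44°. That is one click (about 20°) clockwise of its −24° start at click 2, so it is at click 3. The hand is clear.

```bash
python3 - <<'E'
from h import *
f=lambda a:ray("top",np.array(a)/8-.5+[132,214],.109)
d=f((205,105))-f((90,225));print(np.degrees(np.arctan2(d[1],d[0])))
from workcell import manip,job
s=manip.read_state();print(s["time_s"],s["qd"].round(4) if hasattr(s["qd"],"round") else s["qd"])
print(job.finish_job())
E
```

```text
-43.89970148529669
9.9 [ 0.0095  0.0208 -0.0152 -0.0015  0.0013 -0.0015]
the job is handed in; nothing more can be done
None
```

I set the shaker's knob to the third click from its anticlockwise end stop, released it and handed the job in at 9.9 s; the hand-in gave no verdict.

- **End stop:** I turned the bar anticlockwise until the wrist torque rose from about 0.02 to 0.45, then 0.88 N m. That happened at a yaw of about +17°, roughly 41° from the start, so the knob had started at click 2.
- **Third click:** I then turned it about 61° clockwise, opened the fingers and backed away to a height of 0.23 m.
- **Last check:** In the final top view the released bar lies at −43.9°. That is about 61° from the stop, against 62° for click 3, and about 20° from its starting angle of −24°. The hand was clear with nearly no force on it.
- **Small disagreements:** The first fit of the knob's axis differed by about 6 mm between the two cameras. I used the top view, which agreed with the tube caps. There was also up to 7 N of side force on the hand while turning.
- **Heater:** I did not touch the heater's knob, but I took no separate picture check of it afterwards.

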